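# Lock the access hatch of the lamp supply unit

## Task

The white hatch on top of the grey lamp supply unit is standing ajar. With your fingertips in the slot of its round quarter-turn fastener, press the hatch down fully shut and, keeping it down, turn the fastener clockwise (seen from above) all the way to its stop, so that its white mark points at the green dot and the hatch stays locked down when you take your hand away. Pick nothing up, and leave the jar, the dropper bottle and the beaker beside the unit where they stand.

Things in the scene. Friction and masses are not known exactly. Their poses are not given: they have to be found in the camera images.
- supply_unit: low grey metal case, 220 (x) x 280 (y) mm, fixed to the worktop; origin at the centre of its underside, x towards its hinged far side, y to its left, z up. Hatch shut, the white panel's top is 76 mm above the worktop. Position and yaw (up to 0.35 rad) vary. A keeper in its front takes the fastener's hidden tongue.
- hatch (a joint): opening of the white panel (222 x 282 x 6 mm), rad: 0 = shut against a hard stop, 0.14 = ajar at its upper stop (front edge 31 mm up), as at the start. Hinge line along the case's y at x = +111, z = 73.5 mm of the case. A spring lifts it whenever it is not locked; about 4 N on the fastener holds it shut. Locked, it has play and rests at about 0.014.
- cam (a joint): turn of the fastener, clockwise from above, rad: 0 = open (slot parallel to the case's front, white mark right, at the red dot), pi/2 = locked, hard stop (white mark to the front, at the green dot). Starts at 0 to 0.3, stays where left, friction 0.08 N m. From 0.9 on its tongue runs under the keeper if the hatch is held shut; turned while ajar, it blocks closing.
- cam_slot (a point): centre of the slot's floor in the round grey fastener head (96 mm across, 3 mm above the panel), on the turning axis, at x = -40, y = 0 mm of the case; 63 mm above the worktop when shut, 84 ajar and 8 deg tilted. Slot 80 long, 28 wide, 16 mm deep, ends closed, floor flat, black. Frame turns with the head: y along the slot (white mark at its -y end), z up.
- sample_jar: small white-lidded sample jar, 50 mm across, 53 mm high, loose, standing right of the unit; origin at the centre of its underside. Bystander.
- dropper_bottle: white dropper bottle with a red top, 33 mm across, 104 mm high, loose, standing left of the unit; origin at the centre of its underside. Bystander.
- beaker: small beaker, 45 mm across, 55 mm high, loose, standing further left of the unit; origin at the centre of its underside. Bystander.

How it is judged:
By the outcome, as a careful person would: the job done as asked, in the order asked, and still so for the second after the job is handed in, with the robot touching nothing.
It also fails if it takes over 38 s, if anything falls off the work surface, if the arm or the gripper's body presses on something with over 40 N, if the wrist force passes 120 N, or if a joint passes its speed limit or range.

## Robot

A 6-joint arm with a two-finger parallel gripper is mounted at the origin on a cart in front of the work surface, level with it; the furniture and walls round the work are solid. World frame = base frame: x ahead of the robot, y to its left, z up, the work surface at z = 0. Lengths are in m, angles in rad, forces in N, time in s.
With the tool pointing down it reaches from about 0.275 to 1 m from the base axis. Payload 8.4 kg.
Tool frame: the origin (TCP) lies between the finger pads; the fingertips stand 17 mm ahead of it and the grasp point (between the pads) lies 2 mm behind it (manip.tip_reach is the distance from the TCP to the fingertips, in m); z points along the fingers, y is the direction in which the jaws open and shut (so a half turn about z gives the same grasp; the last joint's range is limited). The gripper opens to 85 mm and grips with 20 to 120 N. Pads are 22 mm wide; open, the fingers measure 114 mm over their backs; the gripper's body (76 mm by 85 mm) begins 54 mm behind the grasp point. The pads swing forward as they close: fully open they stand 13 mm farther back than shut.
Start: joints at [-1.237, 0.353, 1.633, -0, 1.155, -0.002], TCP at [0.206, -0.59, 0.248] pointing down, gripper open.
Joint ranges: [-2.63, 2.63], [-0.92, 2.1], [0.06, 2.66], [-1.3, 4.44], [0, 2.69], [-3.02, 3.02]. Speed limits (rad/s): [2.22, 2.22, 2.79, 3.14, 3.14, 3.14].

## Interface

Orientations are given as [roll, pitch, yaw] about the fixed x, y, z axes, in that order (R = Rz(yaw) Ry(pitch) Rx(roll)).
In Python, from workcell import manip gives the robot as it stands.
- The arm moves only by the tool apply_moves, never from a script. Its argument "moves" is one flat list of numbers, 7 for each row, row after row: the shift along the world's x, y, z in cm, then the turn, a rotation vector about the world's x, y, z in degrees, then the opening, from 0 (shut) to 1 (fully open). A call has 1 to 5 rows; each row is the pose to reach, as a shift and turn from the pose measured when the call began; what a row does not reach only later rows make up. A row lasts 1/12 s, in which the tool goes at most 41.7 mm and 7.16 degrees, less where a joint would pass 70% of its speed; a pose out of reach is approached as far as the arm can. A call with a gripper value outside its range is refused whole. The fingers move at their own pace and stop on an object; "force" is the grip in N (left out, the last holds). Time passes only in rows, so rows that repeat a pose let the fingers close. It gives the time, the measured TCP pose, the force and the opening at its end, in the units of the state.
- manip.get_state(): the state, without advancing time (a new reading comes with each control period).
- manip.capture(name): name is "scene" or "top" or "wrist"; returns the picture (400x640x3 uint8, red, green, blue); there is no depth.
- manip.calibration(name): a dict with "mtx" (3x3 intrinsics, pixels), "k1" (the pictures are not rectified: a ray, as slopes to the right and down, at radius r is drawn at 1 + k1 r^2 times it, then the intrinsics apply), "T" (4x4, takes a point from camera to world coordinates). Camera axes: x right, y down, z forward; pixel columns grow to the right and rows downward; lengths in m; the calibration is good to about 2 mm. A picture is of the moment at which its call begins: read the wrist's pose just before it. calibration takes no time and is no camera call; for the wrist camera it gives the pose at the moment of the call.
- manip.job_done(): hands the job in, once; it reports no verdict.
Trained networks look in the newest picture that a camera, given by its name, has taken for a name from the list of things; names that differ only in an ending like _2 or _b are one class to them, and where a whole thing is asked for, a point or a joint stands for the part that bears it (a point fixed in the world has none). Each returns a list of dicts, best first, with "score" (0 to 1); they miss things now and then, are a little off and sometimes report something else, mostly with a low value. They report only what shows in the picture. A call takes as long as a camera call.
- manip.trace(label, camera): "mask" (400x640 bool, what is visible of it) and "location" ([column, row] in pixels, amid what is visible of it).
The state is a dict: "time_s": time; "joint_pos": joint angles; "qvel": joint speeds; "tau": joint torques, N m; "eef_pos": TCP position; "ee_rot": TCP orientation; "force": force on the tool from outside, world axes, zero at the start; "ft_torque": the same for the moment, N m; "width": finger opening in m.
Only numpy, scipy, OpenCV 4.12 (cv2) and the standard library are available. Lean on these libraries where they do the work, as an engineer would, in place of code of your own. Each camera call takes 0.05 s, during which the arm holds its last target.

## Working session

There is one attempt and no reset: what is moved stays moved. The work goes in short steps, Python scripts to look and compute and a tool call to move; the robot and the scene stay as the last step left them, time stands still between calls to the robot, and variables do not carry over. Pictures are saved under pics/ and viewed, and the job is handed in when it is done.

Besides the shell and the picture viewer there is one more tool, called by a JSON object that holds its "name" and its "arguments", one argument or row to a line. apply_moves: Moves the arm, as the interface text tells. Its arguments: {"type":"object","properties":{"moves":{"type":"array","items":{"type":"number"}},"force":{"type":"number"}},"required":["moves"]}

```bash
mkdir -p pics; ls
python3 - <<'E'
from workcell import manip
import cv2
s=manip.get_state(); print(s['time_s'],s['eef_pos'],s['ee_rot'],s['force'],s['width'],manip.tip_reach)
for n in ['scene','top']:
    im=manip.capture(n); cv2.imwrite(f'pics/{n}0.png',im[:,:,::-1])
    c=manip.calibration(n); print(n,c)
    for l in ['cam','hatch','supply_unit','cam_slot']:
        for d in manip.trace(l,n)[:2]: print(l,d['score'],d['location'],d['mask'].sum())
E
```

```text
pics
0.0 [ 0.20580826 -0.58966682  0.24755854] [-3.14021209e+00 -2.23652087e-05  3.35776817e-01] [-0.61672812  1.15986722 -0.26753994] 0.08547222035468402 0.017
scene {'mtx': array([[506.66775687,   0.        , 308.69088491],
       [  0.        , 506.66775687, 195.48912804],
       [  0.        ,   0.        ,   1.        ]]), 'k1': 0.00938535843119088, 'T': array([[-0.86440015, -0.34728376,  0.36360193,  0.07508402],
       [-0.50278726,  0.59102568, -0.63078809,  0.94617953],
       [ 0.00416438, -0.72806774, -0.68549254,  0.95982565],
       [ 0.        ,  0.        ,  0.        ,  1.        ]])}
cam 0.81 [351.4, 155.4] 637
hatch 0.98 [337.2, 158.1] 5224
supply_unit 0.93 [336.1, 169.5] 7121
cam_slot 0.72 [351.7, 152.5] 630
top {'mtx': array([[382.43586932,   0.        , 315.0032256 ],
       [  0.        , 382.43586932, 200.4971914 ],
       [  0.        ,   0.        ,   1.        ]]), 'k1': 0.003597035451553595, 'T': array([[-0.01107051, -0.97859861,  0.20548044,  0.38517515],
       [-0.99993482,  0.01026046, -0.00500737,  0.09051014],
       [ 0.00279188, -0.20552248, -0.97864841,  0.9618125 ],
       [ 0.        ,  0.        ,  0.        ,  1.        ]])}
cam 0.9 [371.6, 220.0] 1382
hatch 0.97 [367.6, 207.5] 11113
supply_unit 0.6 [366.6, 208.1] 11342
cam_slot 0.64 [374.7, 221.8] 1344
```

View pics/scene0.png

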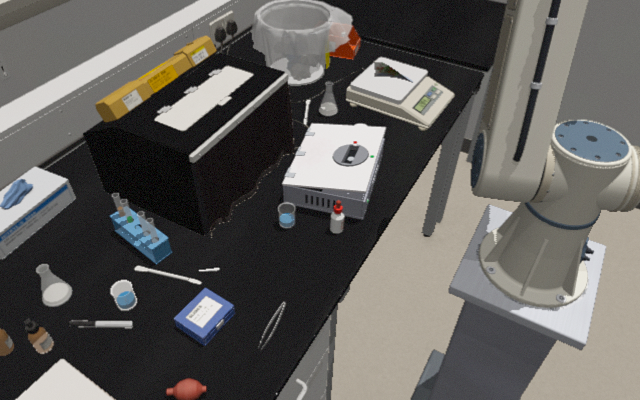

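View pics/top0.png

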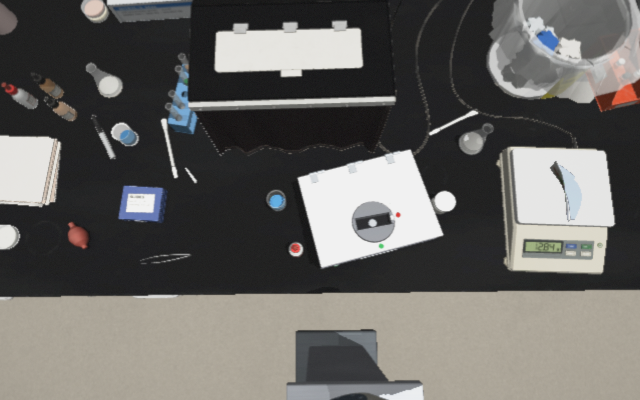

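```bash
cat > h.py <<'E'
from workcell import manip
import numpy as np, cv2
from scipy.spatial.transform import Rotation as R
from scipy.optimize import least_squares
def unproj(n,uv,z,c=None):
    c=c or manip.calibration(n); m=c['mtx']; T=c['T']
    d=np.array([(uv[0]-m[0,2])/m[0,0],(uv[1]-m[1,2])/m[1,1]]); s=d.copy()
    for _ in range(5): s=d/(1+c['k1']*(s@s))
    r=T[:3,:3]@np.array([s[0],s[1],1]); return T[:3,3]+r*(z-T[2,3])/r[2]
def proj(n,P,c=None):
    c=c or manip.calibration(n); m=c['mtx'];T=c['T']
    q=(np.atleast_2d(P)-T[:3,3])@T[:3,:3]; s=q[:,:2]/q[:,2:]; s=s*(1+c['k1']*(s**2).sum(1,keepdims=True))
    return s@np.diag([m[0,0],m[1,1]])+m[:2,2]
E
python3 - <<'E'
import cv2
im=cv2.imread('pics/top0.png')[130:290,270:470]; cv2.imwrite('pics/top0z.png',cv2.resize(im,None,fx=3.7,fy=3.7,interpolation=cv2.INTER_CUBIC))
im=cv2.imread('pics/scene0.png')[90:240,250:430]; cv2.imwrite('pics/scene0z.png',cv2.resize(im,None,fx=4,fy=4,interpolation=cv2.INTER_CUBIC))
E
```

```text
(no output)
```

View pics/top0z.png

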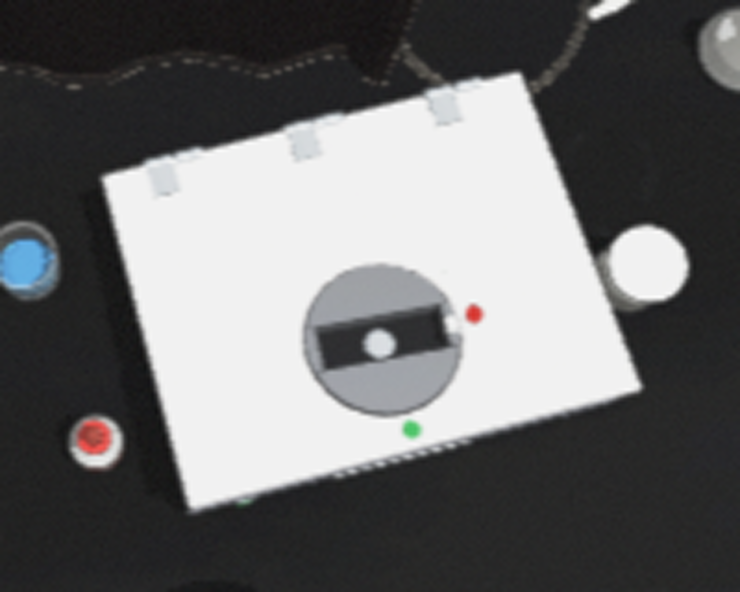

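```bash
cat > fit.py <<'E'
from h import *
def hatchpts(x,y,yaw,th,loc):
    # loc: points in panel coordinates when shut (case frame); rotate about hinge
    P=np.array(loc,float); h=np.array([.111,0,.0735])
    # opening lifts front (x smaller): rotation about +y lifts -x? Ry(th): z'=-sin*x+cos*z -> x<0 -> z up
    P=(P-h)@R.from_euler('y',th).as_matrix().T+h
    return P@R.from_euler('z',yaw).as_matrix().T+[x,y,0]
C=[[-.111,.141,.076],[-.111,-.141,.076],[.111,-.141,.076],[.111,.141,.076]]
E
python3 - <<'E'
from fit import *
masks={}
for n in ['scene','top']:
    manip.capture(n); m=manip.trace('hatch',n)[0]['mask']; masks[n]=m
    manip_im=None
    k=manip.trace('cam',n)[0]; print(n,'cam loc',k['location'])
cal={n:manip.calibration(n) for n in masks}
def quad(n):
    cs,_=cv2.findContours(masks[n].astype(np.uint8),0,1); c=max(cs,key=cv2.contourArea); hl=cv2.convexHull(c)
    return hl[:,0,:].astype(float)
H={n:quad(n) for n in masks}
def cost(p,ns):
    r=[]
    for n in ns:
        q=proj(n,hatchpts(*p,.14,C),cal[n]).astype(np.float32)
        for h in H[n]: 
            r.append(cv2.pointPolygonTest(q.reshape(-1,1,2),(float(h[0]),float(h[1])),True))
    return np.array(r)
for ns in (['top'],['scene'],['top','scene']):
    s=least_squares(cost,[.4,-.05,.25],args=(ns,),loss='soft_l1',diff_step=1e-3)
    p=s.x; print(ns,p,np.abs(s.fun).mean())
    print(' slot top (z.079)',hatchpts(*p,.14,[[-.04,0,.063]]))
    for n in ns: print(n,np.round(proj(n,hatchpts(*p,.14,C+[[-.04,0,.079]]),cal[n]),1).tolist())
E
cat > ov.py <<'E'
E
```

```text
scene cam loc [349.8, 155.5]
top cam loc [368.9, 220.0]
['top'] [ 0.55517745 -0.03778231  0.24552857] 0.468760017691734
 slot top (z.079) [[ 0.51638891 -0.04750212  0.08417374]]
top [[321.9, 266.6], [443.3, 234.3], [410.2, 148.8], [298.0, 177.1], [373.6, 220.3]]
['scene'] [ 0.5537615  -0.03153707  0.2474825 ] 0.5466176906512061
 slot top (z.079) [[ 0.51499203 -0.04133264  0.08417374]]
scene [[365.1, 191.6], [384.5, 127.4], [310.7, 123.8], [281.1, 184.3], [349.5, 154.6]]
['top', 'scene'] [ 0.5549505  -0.03715275  0.2454724 ] 0.6408047138090033
 slot top (z.079) [[ 0.51616141 -0.04687037  0.08417374]]
top [[321.6, 266.7], [443.1, 234.4], [410.0, 148.9], [297.8, 177.2], [373.4, 220.4]]
scene [[365.5, 190.2], [385.0, 126.4], [311.4, 122.7], [281.8, 182.8], [350.0, 153.3]]
```

View pics/scene0z.png

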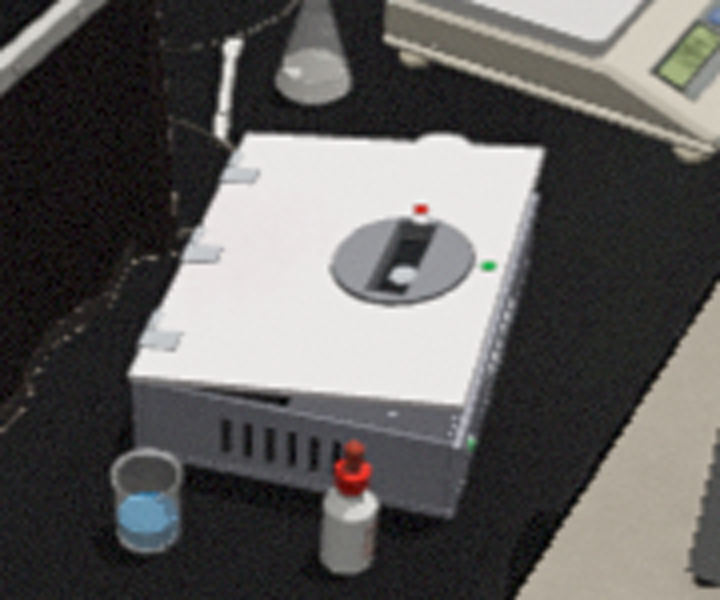

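Run:
```python
from fit import *
ct=manip.calibration('top');cs=manip.calibration('scene')
p=[.55495,-.03715,.2455]
a=(270+379/3.7,130+345/3.7); b=(250+404/4,90+274/4)
for z in [.07,.08,.09,.1,.11]: print(z,unproj('top',a,z,ct),unproj('scene',b,z,cs))
for n,c in (('top',ct),('scene',cs)): print(n,proj(n,hatchpts(*p,.14,[[-.04,0,.063],[-.04,0,.079],[-.04,.04,.079],[-.04,-.04,.079]]),c).round(1).tolist())
# mark and dots
for nm,z3 in (('mark',(452,323)),('red',(474,314)),('green',(411,429)),('Lend',(318,348)),('headc',(382,339))):
    P=unproj('top',(270+z3[0]/3.7,130+z3[1]/3.7),.100,ct); print(nm,P)
    d=P[:2]-np.array([.5139,-.0473]); print(' case ang',np.degrees(np.arctan2(d[1],d[0])-.2455),np.hypot(*d))
print(hatchpts(*p,.14,[[-.04,0,.079]]))
```

```text
0.07 [ 0.51629258 -0.04863934  0.07      ] [ 0.52109498 -0.061791    0.07      ]
0.08 [ 0.51482235 -0.04707904  0.08      ] [ 0.51608264 -0.05046327  0.08      ]
0.09 [ 0.51335211 -0.04551874  0.09      ] [ 0.5110703  -0.03913554  0.09      ]
0.1 [ 0.51188188 -0.04395844  0.1       ] [ 0.50605796 -0.02780781  0.1       ]
0.11 [ 0.51041164 -0.04239814  0.11      ] [ 0.50104562 -0.01648007  0.11      ]
top [[372.6, 222.4], [373.4, 220.4], [356.5, 224.8], [390.1, 216.0]]
scene [[350.5, 158.0], [350.0, 153.3], [346.7, 162.3], [353.2, 144.7]]
mark [ 0.52509659 -0.0895761   0.1       ]
 case ang -89.23221454036229 0.04373365196566388
red [ 0.53057935 -0.10346544  0.1       ]
 case ang -87.52636492623871 0.05858973758382649
green [ 0.46020825 -0.06123412  0.1       ]
 case ang -179.51762742872396 0.05547038488192737
Lend [ 0.51041953 -0.00638448  0.1       ]
 case ang 80.79604095819239 0.04106328260697174
headc [ 0.51558722 -0.04596157  0.1       ]
 case ang 24.357928459166974 0.0021536255806247333
[[ 0.51832692 -0.04632606  0.1000172 ]]
```

{"name": "apply_moves", "arguments": {
  "moves": [2,3.6,1,0,0,7,1,4,7.2,2,0,0,14,0.8,6,10.8,3,0,0,21,0.6,8,14.4,4,0,0,28,0.45,10,18,5,0,0,35,0.45]
}}

```text
time_s: 1.22
eef_pos: [0.3047, -0.4115, 0.2979]
ee_rot: [3.141, -0.0, 0.952]
force: [0.7, -0.4, -0.8]
width: 0.0391
```

{"name": "apply_moves", "arguments": {
  "moves": [2,3.6,0,0,0,7,0.45,4,7.2,0,0,0,14,0.45,6,10.8,0,0,0,21,0.45,8,14.4,0,0,0,28,0.45,10,18,0,0,0,35,0.45]
}}

```text
time_s: 1.63
eef_pos: [0.4052, -0.2296, 0.2983]
ee_rot: [3.141, 0.0, 1.569]
force: [0.3, -0.2, -0.0]
width: 0.0383
```

{"name": "apply_moves", "arguments": {
  "moves": [2,3.6,0,0,0,7,0.45,4,7.2,0,0,0,14,0.45,6,10.8,0,0,0,21,0.45,8,14.4,0,0,0,28,0.45,10,18,0,0,0,35,0.45]
}}

```text
time_s: 2.05
eef_pos: [0.5059, -0.0475, 0.2986]
ee_rot: [3.14, 0.001, 2.186]
force: [-0.2, -0.1, 0.3]
width: 0.0384
```

{"name": "apply_moves", "arguments": {
  "moves": [1,0,0,0,0,7,0.45,1,0,0,0,0,14,0.45,1,0,0,0,0,21,0.45,1,0,0,0,0,28,0.45,1,0,0,0,0,35,0.45]
}}

```text
time_s: 2.47
eef_pos: [0.5159, -0.0472, 0.2986]
ee_rot: [3.14, 0.001, 2.803]
force: [0.1, 0.1, 0.3]
width: 0.0382
```

{"name": "apply_moves", "arguments": {
  "moves": [0,0,0,0,0,7,0.45,0,0,0,0,0,14,0.45,0,0,0,0,0,21,0.45,0,0,0,0,0,28,0.45,0,0,0,0,0,29,0.45]
}}

```text
time_s: 2.88
eef_pos: [0.5159, -0.0472, 0.2987]
ee_rot: [3.14, 0.001, -2.968]
force: [-0.3, -0.0, 0.8]
width: 0.0386
```

Run:
```python
from fit import *
s=manip.get_state(); print(s['time_s'],s['eef_pos'],s['ee_rot'],s['force'],s['width'],s['joint_pos'])
c=manip.calibration('wrist'); np.savez('w1.npz',**c)
im=manip.capture('wrist'); cv2.imwrite('pics/w1.png',im[:,:,::-1])
print(c)
for l in ['cam','cam_slot']:
  for d in manip.trace(l,'wrist')[:2]: print(l,d['score'],d['location'],d['mask'].sum())
print(proj('wrist',hatchpts(.55495,-.03715,.2455,.14,[[-.04,0,.063],[-.04,0,.079]]),c))
```

```text
2.8833 [ 0.51594189 -0.04719391  0.29868212] [ 3.14003338e+00  1.08670965e-03 -2.96797178e+00] [-0.34594541 -0.01774247  0.75643718] 0.03858723403778202 [-0.09523924  0.13721821  1.8015116   0.00192092  1.20222999 -1.84034879]
{'mtx': array([[339.57283923,   0.        , 319.89954178],
       [  0.        , 339.57283923, 199.10251052],
       [  0.        ,   0.        ,   1.        ]]), 'k1': -0.03406898021593127, 'T': array([[-0.17310719,  0.93436142,  0.31145247,  0.43589509],
       [ 0.98490224,  0.16383248,  0.05591515, -0.06163201],
       [ 0.00121893,  0.31642955, -0.94861523,  0.42416297],
       [ 0.        ,  0.        ,  0.        ,  1.        ]])}
cam 0.83 [319.0, 168.6] 7073
cam_slot 0.66 [318.5, 171.9] 7068
cam_slot 0.64 [158.7, 181.3] 1777
[[320.12501992 169.70317205]
 [320.31650524 175.6826472 ]]
```

View pics/w1.png

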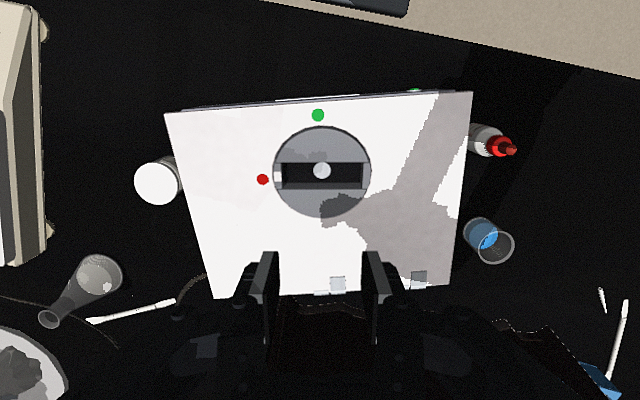

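{"name": "apply_moves", "arguments": {
  "moves": [0.2,0.1,-4,-0.5,2,0,0.45,0.4,0.2,-8,-1,4,0,0.45,0.6,0.2,-12,-1.5,6,0,0.45,0.8,0.3,-15,-1.9,7.8,0,0.45,0.8,0.3,-15.5,-1.9,7.8,0,0.45]
}}

```text
time_s: 3.45
eef_pos: [0.5218, -0.0438, 0.1387]
ee_rot: [-3.134, -0.147, -2.981]
force: [-1.0, -0.6, -0.9]
width: 0.0386
```

Run:
```python
from fit import *
s=manip.get_state(); print(s['time_s'],s['eef_pos'],s['ee_rot'],s['force'],s['width'])
c=manip.calibration('wrist')
im=manip.capture('wrist'); cv2.imwrite('pics/w2.png',im[:,:,::-1])
F=hatchpts(.55495,-.03715,.2455,.14,[[-.04,0,.063],[-.04,0,.079]]);print(F,proj('wrist',F,c))
T=R.from_euler('xyz',s['ee_rot']).as_matrix()
print(T, proj('wrist',[s['eef_pos']+T[:,2]*.017,s['eef_pos']+T[:,2]*.058],c))
```

```text
3.45 [ 0.52182188 -0.04378302  0.13868621] [-3.13384606 -0.14698698 -2.98069302] [-0.96632324 -0.59848854 -0.89279459] 0.03860742724494068
[[ 0.51616118 -0.04686869  0.08417374]
 [ 0.51832692 -0.04632606  0.1000172 ]] [[317.2976578  236.96946326]
 [317.18991773 249.30584723]]
[[-0.97643969 -0.16132136 -0.14332118]
 [-0.15847875  0.98687218 -0.03110929]
 [ 0.14645827 -0.00766298 -0.98918717]] [[320.29264719 266.73496814]
 [320.24426621 231.65213322]]
```

View pics/w2.png

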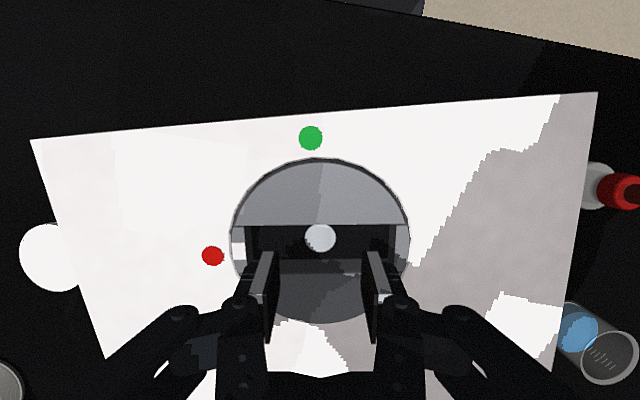

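{"name": "apply_moves", "arguments": {
  "moves": [0.1,0,-0.8,0,0,0,0.45,0.05,0,-1.6,0,0,0,0.45,-0.1,0,-2.4,0,0,0,0.45,-0.2,0,-3,0,0,0,0.45,-0.3,0,-3.5,0,0,0,0.45]
}}

```text
time_s: 3.92
eef_pos: [0.5193, -0.044, 0.1055]
ee_rot: [-3.134, -0.143, -2.98]
force: [-0.1, 0.2, 1.0]
width: 0.0383
```

Run:
```python
from fit import *
s=manip.get_state(); print(s['time_s'],s['eef_pos'],s['ee_rot'],s['force'],s['ft_torque'],s['width'])
im=manip.capture('wrist'); cv2.imwrite('pics/w3.png',im[:,:,::-1])
```

```text
3.9167 [ 0.51925759 -0.04399832  0.10554179] [-3.13351326 -0.1432624  -2.98046017] [-0.05296412  0.19393159  0.99076435] [ 0.04708015 -0.10918478 -0.00503033] 0.03830036561611055
```

View pics/w3.png

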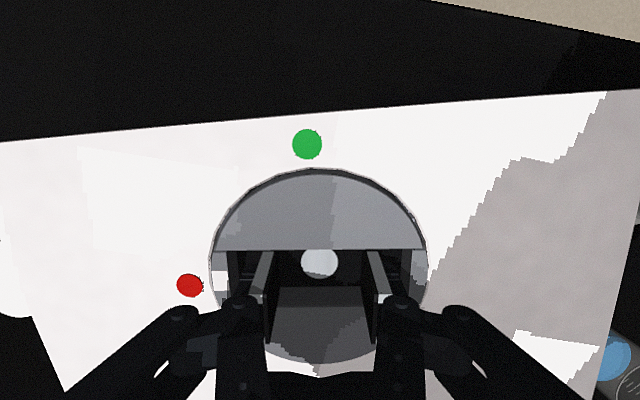

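{"name": "apply_moves", "arguments": {
  "moves": [-0.1,0,-0.5,0,0,0,0.45,-0.1,0,-1,0.4,-1.6,0,0.45,-0.2,0,-1.5,0.9,-3.6,0,0.45,-0.2,0,-1.5,0.9,-3.6,0,0.45]
}}

```text
time_s: 4.3
eef_pos: [0.5159, -0.0441, 0.0894]
ee_rot: [-3.139, -0.079, -2.98]
force: [1.0, -0.0, 3.1]
width: 0.0382
```

Run:
```python
from fit import *
s=manip.get_state(); print(s['time_s'],s['eef_pos'],s['ee_rot'],s['force'],s['ft_torque'],s['width'])
im=manip.capture('wrist'); cv2.imwrite('pics/w4.png',im[:,:,::-1])
```

```text
4.3 [ 0.51586368 -0.0440887   0.08938549] [-3.13935623 -0.07884259 -2.98000272] [ 0.95701548 -0.04939406  3.11223295] [ 0.00044783 -0.20621644 -0.00815283] 0.03815264817667531
```

View pics/w4.png

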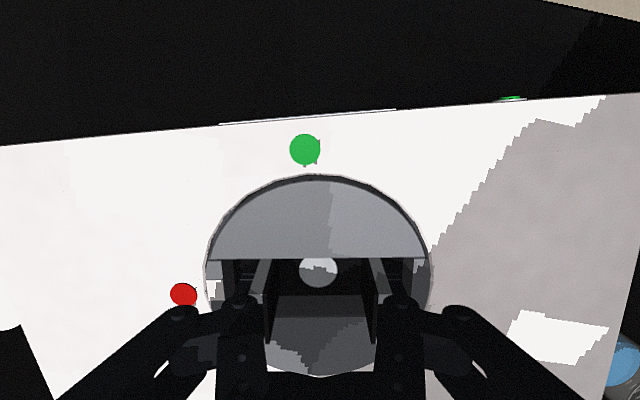

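{"name": "apply_moves", "arguments": {
  "moves": [0,0,-0.3,0.4,-1.5,0,0.45,0,0,-0.6,0.8,-3,0,0.45,0,-0.1,-0.9,1.1,-4.4,0,0.45,0,-0.1,-1,1.1,-4.4,0,0.45]
}}

```text
time_s: 4.68
eef_pos: [0.516, -0.0451, 0.0801]
ee_rot: [3.137, -0.001, -2.98]
force: [-0.4, 2.4, 3.1]
width: 0.0384
```

{"name": "apply_moves", "arguments": {
  "moves": [0,0.1,-0.1,0,0,0,0.45,0,0.1,-0.2,0,0,0,0.45,0,0.1,-0.2,0,0,0,0.45]
}}

```text
time_s: 4.93
eef_pos: [0.5164, -0.0442, 0.0785]
ee_rot: [3.138, -0.002, -2.98]
force: [-1.9, -0.5, 7.5]
width: 0.0385
```

Run:
```python
from fit import *
s=manip.get_state(); print(s['time_s'],s['eef_pos'],s['ee_rot'],s['force'],s['ft_torque'],s['width'])
im=manip.capture('wrist'); cv2.imwrite('pics/w5.png',im[:,:,::-1])
```

```text
4.9333 [ 0.51640258 -0.04423789  0.07852452] [ 3.13763534e+00 -1.74946313e-03 -2.98001326e+00] [-1.85646386 -0.51382743  7.51559394] [-0.46152927  0.38003487 -0.08359539] 0.03850609564563714
```

View pics/w5.png

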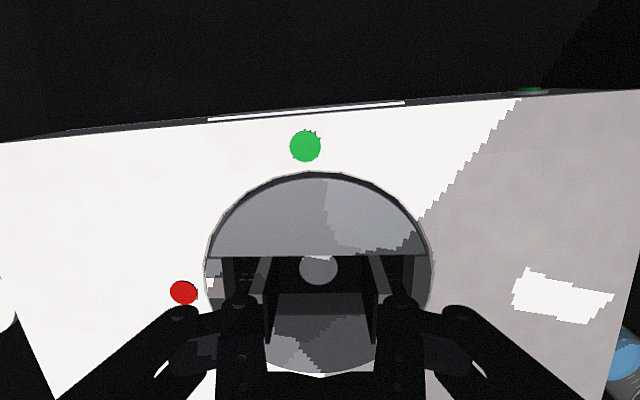

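{"name": "apply_moves", "arguments": {
  "moves": [0,0,-0.1,0,0,0,0.45,0,0,-0.1,0,0,0,0.45]
}}

```text
time_s: 5.15
eef_pos: [0.5165, -0.0443, 0.0783]
ee_rot: [3.138, -0.003, -2.98]
force: [-5.3, -1.4, 13.7]
width: 0.0383
```

{"name": "apply_moves", "arguments": {
  "moves": [-0.05,0,-0.1,0,0,-4,0.45,-0.05,0,-0.1,0,0,-8,0.45,-0.05,0,-0.1,0,0,-12,0.45,-0.05,0,-0.1,0,0,-16,0.45,-0.05,0,-0.1,0,0,-20,0.45]
}}

```text
time_s: 5.57
eef_pos: [0.5176, -0.0444, 0.0784]
ee_rot: [3.138, -0.001, 2.951]
force: [-0.1, -1.7, 11.5]
width: 0.0386
```

Run:
```python
from fit import *
s=manip.get_state(); print(s['time_s'],s['eef_pos'],s['ee_rot'],s['force'],s['ft_torque'],s['width'])
im=manip.capture('wrist'); cv2.imwrite('pics/w6.png',im[:,:,::-1])
```

```text
5.5667 [ 0.51756924 -0.04439326  0.07839814] [ 3.13812801e+00 -1.10333294e-03  2.95139601e+00] [-0.12983776 -1.69029289 11.50902741] [-0.49511387  0.0528023   0.05007455] 0.03861003815087501
```

View pics/w6.png

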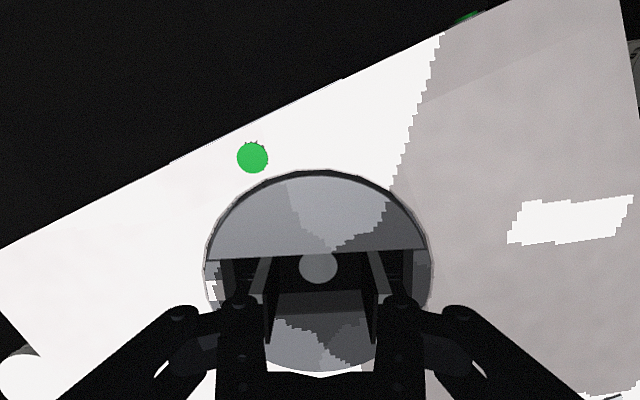

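{"name": "apply_moves", "arguments": {
  "moves": [-0.05,0,-0.1,0,0,-4,0.45,-0.1,0,-0.1,0,0,-8,0.45,-0.1,0,-0.1,0,0,-12,0.45,-0.1,0,-0.1,0,0,-16,0.45,-0.1,0,-0.1,0,0,-20,0.45]
}}

```text
time_s: 6.03
eef_pos: [0.5178, -0.0449, 0.0784]
ee_rot: [3.138, 0.001, 2.594]
force: [-0.9, -3.5, 10.0]
width: 0.0383
```

{"name": "apply_moves", "arguments": {
  "moves": [0,0,-0.1,0,0,-4,0.45,0,0,-0.1,0,0,-8,0.45,0,0,-0.1,0,0,-12,0.45,0,0,-0.1,0,0,-16,0.45,0,0,-0.1,0,0,-20,0.45]
}}

```text
time_s: 6.45
eef_pos: [0.5179, -0.0454, 0.0783]
ee_rot: [3.14, 0.001, 2.243]
force: [-6.1, -5.6, 14.2]
width: 0.0388
```

Run:
```python
from fit import *
s=manip.get_state(); print(s['time_s'],s['eef_pos'],s['ee_rot'],s['force'],s['ft_torque'],s['width'])
im=manip.capture('wrist'); cv2.imwrite('pics/w7.png',im[:,:,::-1])
```

```text
6.45 [ 0.51789888 -0.04537885  0.07825251] [3.14013667e+00 7.85568928e-04 2.24273829e+00] [-6.13358139 -5.6158456  14.22470139] [-0.92228875  0.8780814   0.12274702] 0.03880022414083519
```

View pics/w7.png

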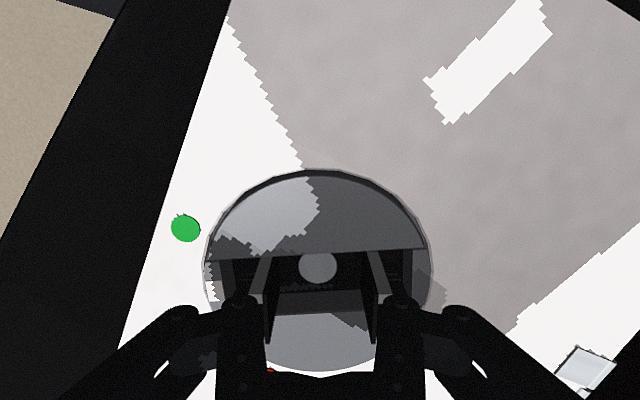

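{"name": "apply_moves", "arguments": {
  "moves": [-0.05,-0.05,-0.1,0,0,-4,0.45,-0.1,-0.05,-0.1,0,0,-8,0.45,-0.1,-0.05,-0.1,0,0,-12,0.45,-0.1,-0.05,-0.1,0,0,-16,0.45,-0.1,-0.05,-0.1,0,0,-20,0.45]
}}

```text
time_s: 6.92
eef_pos: [0.5177, -0.046, 0.0783]
ee_rot: [3.14, 0.001, 1.885]
force: [-4.2, -1.7, 13.5]
width: 0.0384
```

{"name": "apply_moves", "arguments": {
  "moves": [0,0,-0.1,0,0,-3,0.45,0,0,-0.1,0,0,-6,0.45,0,0,-0.1,0,0,-9,0.45,0,0,-0.1,0,0,-10,0.45,0,0,-0.1,0,0,-10,0.45]
}}

```text
time_s: 7.33
eef_pos: [0.5178, -0.0455, 0.0782]
ee_rot: [3.141, 0.001, 1.71]
force: [-5.0, 3.3, 15.1]
width: 0.0387
```

Run:
```python
from fit import *
s=manip.get_state(); print(s['time_s'],s['eef_pos'],s['ee_rot'],s['force'],s['ft_torque'],s['width'])
im=manip.capture('wrist'); cv2.imwrite('pics/w8.png',im[:,:,::-1])
```

```text
7.3333 [ 0.51784728 -0.04553885  0.07822831] [3.14098729e+00 1.04595683e-03 1.70995532e+00] [-4.96023048  3.3303952  15.14239767] [0.453024   0.73400972 0.15781874] 0.03868000991355574
```

View pics/w8.png

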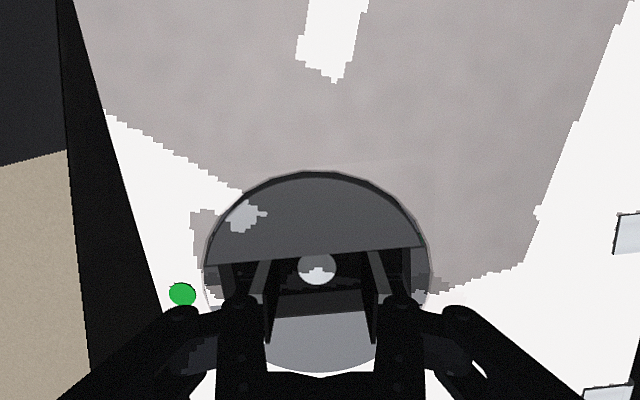

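{"name": "apply_moves", "arguments": {
  "moves": [0,0,-0.1,0,0,-2,0.45,0,0,-0.1,0,0,-4,0.45,0,0,-0.1,0,0,-4,0.45]
}}

```text
time_s: 7.63
eef_pos: [0.5181, -0.0448, 0.0782]
ee_rot: [-3.141, 0.001, 1.642]
force: [-4.8, 5.4, 17.5]
width: 0.0386
```

Run:
```python
from fit import *
s=manip.get_state(); print(s['time_s'],s['eef_pos'],s['ee_rot'],s['force'],s['ft_torque'],s['width'])
im=manip.capture('wrist'); cv2.imwrite('pics/w9.png',im[:,:,::-1])
```

```text
7.6333 [ 0.51805638 -0.04481719  0.07822673] [-3.14125762e+00  1.09852634e-03  1.64244119e+00] [-4.84664058  5.40388003 17.54474879] [0.91011686 0.70463692 1.75391992] 0.03859666511321871
```

View pics/w9.png

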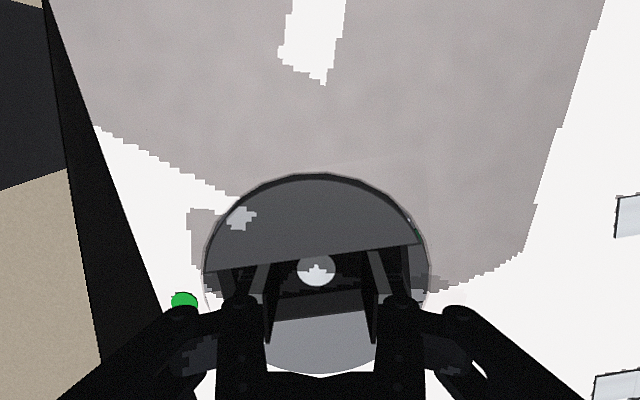

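{"name": "apply_moves", "arguments": {
  "moves": [0,0,-0.1,0,0,-1,0.45,0,0,-0.1,0,0,-1,0.45,0,0,-0.1,0,0,3,0.45,0,0,-0.1,0,0,5,0.45,0,0,0,0,0,5,0.45]
}}

```text
time_s: 8.1
eef_pos: [0.5181, -0.0446, 0.0788]
ee_rot: [-3.14, 0.001, 1.734]
force: [-0.7, -0.6, 3.0]
width: 0.0385
```

Now lift slowly, straight up.

{"name": "apply_moves", "arguments": {
  "moves": [0,0,0.4,0,0,0,0.45,0,0,1,0,0,0,0.45,0,0,2,0,0,0,0.45,0,0,4,0,0,0,0.45,0,0,7,0,0,0,0.45]
}}

```text
time_s: 8.52
eef_pos: [0.5166, -0.0444, 0.1483]
ee_rot: [-3.136, -0.0, 1.734]
force: [-0.1, -0.2, -0.1]
width: 0.0382
```

{"name": "apply_moves", "arguments": {
  "moves": [0,0,4,0,0,0,0.45,0,0,8,0,0,0,0.45,0,0,12,0,0,0,0.45,0,0,14,0,0,0,0.45,0,0,14,0,0,0,0.45]
}}

```text
time_s: 8.93
eef_pos: [0.5191, -0.0445, 0.2946]
ee_rot: [3.138, 0.002, 1.734]
force: [1.6, 0.6, -0.7]
width: 0.0387
```

Run:
```python
from fit import *
s=manip.get_state(); print(s['time_s'],s['eef_pos'],s['ee_rot'],s['force'],s['ft_torque'],s['width'])
c=manip.calibration('wrist')
im=manip.capture('wrist'); cv2.imwrite('pics/w10.png',im[:,:,::-1])
im=manip.capture('scene'); z=im[90:240,250:430]; cv2.imwrite('pics/s10.png',cv2.resize(z,None,fx=4,fy=4,interpolation=cv2.INTER_CUBIC)[:,:,::-1])
a=hatchpts(.55495,-.03715,.2455,.014,[[-.04,0,.063],[-.0955,0,.076],[-.084,0,.079]]); print(proj('wrist',a,c))
```

```text
8.9333 [ 0.51905325 -0.04447153  0.29462261] [3.13837641e+00 2.08247854e-03 1.73350802e+00] [ 1.60346515  0.55548089 -0.7157674 ] [ 0.0417351   0.01504338 -0.02151126] 0.03871252983116823
[[316.16465478 167.24900445]
 [262.83577538 174.66092047]
 [273.54621244 174.43731484]]
```

View pics/w10.png

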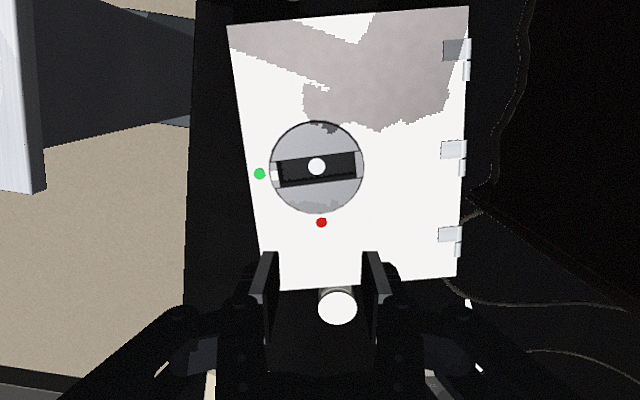

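View pics/s10.png

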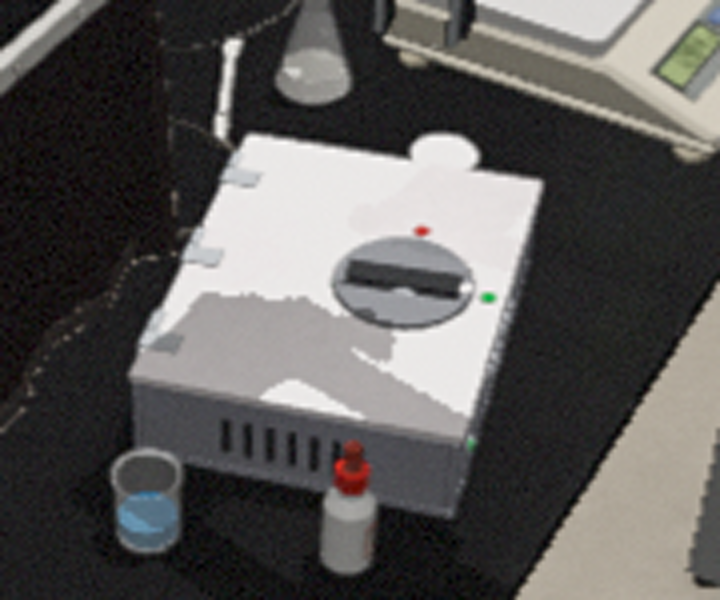

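Run:
```python
from fit import *
c=manip.calibration('wrist')
im=cv2.imread('pics/w10.png')[110:230,245:385]; cv2.imwrite('pics/w10z.png',cv2.resize(im,None,fx=5,fy=5,interpolation=cv2.INTER_CUBIC))
for d in (0,3,6):
  t=np.radians(d); u=np.array([np.cos(t),-np.sin(t)])*-1 # mark dir; d deg short of stop
  u=np.array([-np.cos(t),-np.sin(t)]); v=np.array([-u[1],u[0]])
  L=[[*(np.array([-.04,0])+a*u+b*v),.079] for a,b in ((.04,.014),(-.04,.014),(.04,-.014),(-.04,-.014),(.0425,0))]
  print(d,((proj('wrist',hatchpts(.55495,-.03715,.2455,.014,L),c)-[245,110])*5).round(0).tolist())
```

```text
0 [[185.0, 397.0], [575.0, 365.0], [169.0, 263.0], [568.0, 230.0], [165.0, 332.0]]
3 [[190.0, 406.0], [577.0, 354.0], [167.0, 274.0], [564.0, 220.0], [167.0, 342.0]]
6 [[196.0, 415.0], [580.0, 344.0], [165.0, 284.0], [559.0, 210.0], [169.0, 353.0]]
```

View pics/w10z.png

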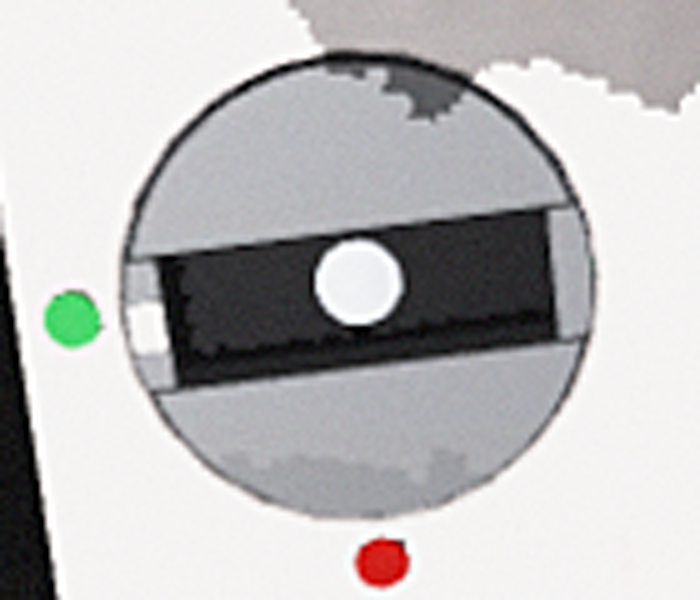

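Run:
```python
from fit import *
im=manip.capture('top'); cv2.imwrite('pics/t11.png',cv2.resize(im[130:290,270:470],None,fx=3.7,fy=3.7,interpolation=cv2.INTER_CUBIC)[:,:,::-1])
# use wrist: panel corners + dots
im=cv2.imread('pics/w10.png'); c=manip.calibration('wrist')
hsv=cv2.cvtColor(im,cv2.COLOR_BGR2HSV)
def cen(lo,hi):
    m=cv2.inRange(hsv,lo,hi); m[:, :200]=0; m[:,400:]=0; n,l,s,ce=cv2.connectedComponentsWithStats(m); i=1+np.argmax(s[1:,4]); return ce[i]
g=cen((45,80,80),(80,255,255)); r=cen((0,120,80),(8,255,255)); print(g,r)
G=unproj('wrist',g,.0775,c);Rr=unproj('wrist',r,.0765,c); print(G,Rr, np.degrees(np.arctan2(*(G-Rr)[1::-1])))
# dots expected symmetric: green at (-a,0), red (0,-a) rel. center => G-R dir = case(-1,1) =135deg+yaw
print('yaw deg',np.degrees(np.arctan2(*(G-Rr)[1::-1]))-135, np.linalg.norm(G-Rr)/2**.5)
def w(x,y): return unproj('wrist',(245+x/5,110+y/5),.080,c)
for a,b in (((130,260),(567,207)),((160,393),(587,340))):
    d=w(*b)-w(*a); print('slot dir',np.degrees(np.arctan2(d[1],d[0])))
for a,b in (((227,26),(468,6)),((280,291),(457,276)),((227,26),(280,291)),((468,6),(457,276))):
    d=unproj('wrist',b,.0775,c)-unproj('wrist',a,.0775,c); print('edge',np.degrees(np.arctan2(d[1],d[0])),np.linalg.norm(d))
```

```text
[258.95789474 173.53684211] [321.05   222.0375]
[ 0.45394692 -0.05817293  0.0775    ] [ 0.52524915 -0.10075419  0.0765    ] 149.1546100672306
yaw deg 14.154610067230607 0.05872891620907805
slot dir 16.413225615591454
slot dir 16.793104967936724
edge 13.774907003321816 0.21617715245886174
edge 15.030794555056877 0.20253633749120487
edge -72.83747887055483 0.2788107395247588
edge -75.64237005254877 0.2738986042414646
```

View pics/t11.png

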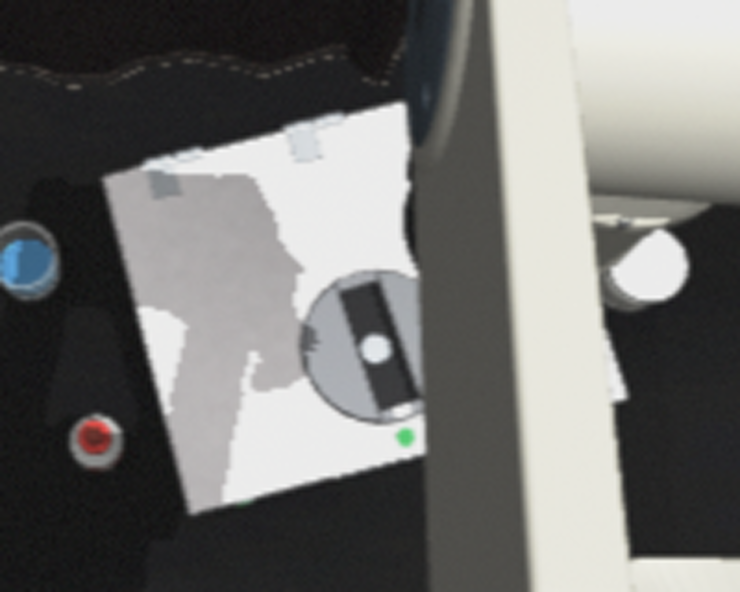

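{"name": "apply_moves", "arguments": {
  "moves": [-0.1,0,-4,0,0,3,0.45,-0.2,0,-8,0,0,6,0.45,-0.2,0,-12,0,0,7,0.45,-0.2,0,-15.5,0,0,7,0.45,-0.2,0,-15.5,0,0,7,0.45]
}}

```text
time_s: 9.5
eef_pos: [0.5083, -0.0437, 0.1259]
ee_rot: [-3.123, -0.005, 1.856]
force: [-2.7, -0.2, -0.7]
width: 0.0389
```

Run:
```python
from fit import *
s=manip.get_state(); print(s['time_s'],s['eef_pos'],s['ee_rot'],s['force'],s['ft_torque'],s['width'])
im=manip.capture('wrist'); cv2.imwrite('pics/w12.png',im[:,:,::-1])
```

```text
9.5 [ 0.50827097 -0.04371695  0.12594863] [-3.12299526 -0.00519645  1.85561091] [-2.66078803 -0.22091864 -0.72624124] [ 0.03315708  0.07322075 -0.01543693] 0.03886719087062183
```

View pics/w12.png

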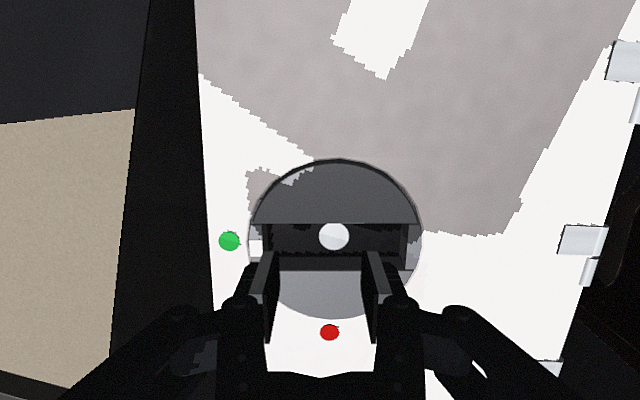

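{"name": "apply_moves", "arguments": {
  "moves": [0.85,-0.1,0,0,0,0,0.45,0.85,-0.1,0,0,0,0,0.45,0.85,-0.1,0,0,0,0,0.45]
}}

```text
time_s: 9.8
eef_pos: [0.5206, -0.0451, 0.131]
ee_rot: [-3.129, -0.003, 1.855]
force: [-0.1, 0.3, 0.7]
width: 0.0384
```

{"name": "apply_moves", "arguments": {
  "moves": [-0.35,0,-0.5,0.2,-0.7,0,0.45,-0.35,0,-1,0.2,-0.7,0,0.45,-0.35,0,-1,0.2,-0.7,0,0.45,-0.35,0,-1,0.2,-0.7,0,0.45]
}}

```text
time_s: 10.13
eef_pos: [0.5174, -0.0451, 0.1217]
ee_rot: [3.141, -0.002, 1.855]
force: [0.2, 0.1, 0.4]
width: 0.0382
```

Run:
```python
from fit import *
s=manip.get_state(); print(s['time_s'],s['eef_pos'],s['ee_rot'],s['force'],s['ft_torque'],s['width'])
im=manip.capture('wrist'); cv2.imwrite('pics/w13.png',im[:,:,::-1])
```

```text
10.1333 [ 0.5173985  -0.04512551  0.12170125] [ 3.14079943e+00 -2.40136351e-03  1.85533741e+00] [0.16582471 0.11526132 0.37635291] [ 0.06237641 -0.04386017 -0.04240078] 0.03815549174579655
```

View pics/w13.png

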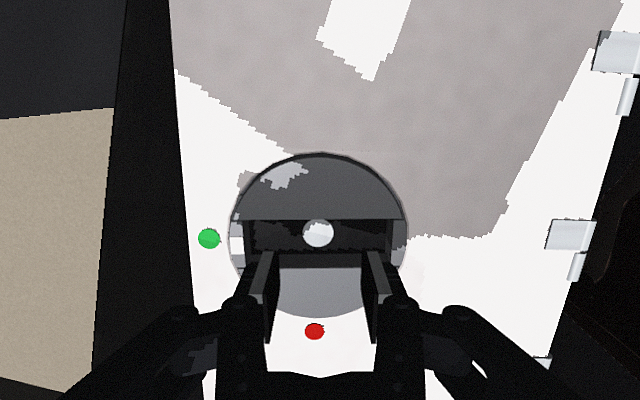

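{"name": "apply_moves", "arguments": {
  "moves": [0,0,-0.8,0,0,0,0.45,0,0,-1.6,0,0,0,0.45,0,0,-2.4,0,0,0,0.45,0,0,-3.2,0,0,0,0.45,0,0,-3.8,0,0,0,0.45]
}}

```text
time_s: 10.6
eef_pos: [0.5169, -0.045, 0.0822]
ee_rot: [-3.141, -0.003, 1.855]
force: [0.6, 0.0, -0.3]
width: 0.0387
```

{"name": "apply_moves", "arguments": {
  "moves": [0,0,-0.2,0,0,0,0.45,0,0,-0.4,0,0,0,0.45,0,0,-0.5,0,0,0,0.45]
}}

```text
time_s: 10.85
eef_pos: [0.5169, -0.045, 0.0779]
ee_rot: [-3.14, -0.003, 1.855]
force: [-7.9, 1.2, 26.3]
width: 0.0385
```

{"name": "apply_moves", "arguments": {
  "moves": [0,0,-0.05,0,0,-3,0.45,0,0,-0.05,0,0,-6,0.45,0,0,-0.05,0,0,-9,0.45,0,0,-0.05,0,0,-12,0.45,0,0,-0.05,0,0,-14,0.45]
}}

```text
time_s: 11.27
eef_pos: [0.5176, -0.0449, 0.0784]
ee_rot: [3.141, -0.002, 1.613]
force: [-1.7, 4.8, 13.2]
width: 0.0384
```

Run:
```python
from fit import *
s=manip.get_state(); print(s['time_s'],s['eef_pos'],s['ee_rot'],s['force'],s['ft_torque'],s['width'])
```

```text
11.2667 [ 0.51764707 -0.04489292  0.07835402] [ 3.14135637e+00 -2.27347681e-03  1.61314389e+00] [-1.68408716  4.84826935 13.20101272] [0.78243365 0.29656176 3.39537419] 0.038423995542259955
```

{"name": "apply_moves", "arguments": {
  "moves": [0,0,0.1,0,0,0,0.45,0,0,0.3,0,0,0,0.45,0,0,0.45,0,0,0,0.45,0,0,0.45,0,0,2,0.45,0,0,0.45,0,0,4,0.45]
}}

```text
time_s: 11.68
eef_pos: [0.5166, -0.045, 0.0817]
ee_rot: [-3.14, -0.003, 1.683]
force: [-0.1, -1.6, -3.0]
width: 0.0381
```

Run:
```python
from fit import *
s=manip.get_state(); print(s['time_s'],s['eef_pos'],s['ee_rot'],s['force'],s['ft_torque'],s['width'])
```

```text
11.6833 [ 0.51663078 -0.0449542   0.08165927] [-3.13969300e+00 -2.67900909e-03  1.68338161e+00] [-0.14264417 -1.59631789 -3.01108067] [-0.24056188 -0.08287233  0.08701375] 0.03806869173836043
```

Torque nearly zero; lift out.

{"name": "apply_moves", "arguments": {
  "moves": [0,0,0.5,0,0,0.5,0.45,0,0,1.2,0,0,0.5,0.45,0,0,2.2,0,0,0.5,0.45,0,0,4,0,0,0.5,0.45,0,0,7,0,0,0.5,0.45]
}}

```text
time_s: 12.1
eef_pos: [0.5154, -0.0448, 0.1516]
ee_rot: [-3.137, -0.004, 1.69]
force: [0.8, -0.6, -0.3]
width: 0.0384
```

{"name": "apply_moves", "arguments": {
  "moves": [0,0,4,0,0,0,0.45,0,0,8,0,0,0,0.45,0,0,12,0,0,0,0.45,0,0,14,0,0,0,0.45,0,0,14,0,0,0,0.45]
}}

```text
time_s: 12.52
eef_pos: [0.5179, -0.0449, 0.2986]
ee_rot: [3.136, -0.002, 1.688]
force: [-0.1, 0.0, -0.1]
width: 0.0388
```

{"name": "apply_moves", "arguments": {
  "moves": [0,0,0,0,0,0,0.45,0,0,0,0,0,0,0.45,0,0,0,0,0,0,0.45]
}}

```text
time_s: 12.77
eef_pos: [0.5174, -0.0448, 0.2982]
ee_rot: [3.137, -0.002, 1.688]
force: [0.6, 0.0, 0.5]
width: 0.0384
```

Run:
```python
from fit import *
s=manip.get_state(); print(s['time_s'],s['eef_pos'],s['ee_rot'],s['force'],s['width'])
c=manip.calibration('wrist')
im=manip.capture('wrist')[:,:,::-1].copy(); cv2.imwrite('pics/w14.png',im)
hsv=cv2.cvtColor(im,cv2.COLOR_BGR2HSV)
def cen(lo,hi):
    m=cv2.inRange(hsv,lo,hi); m[:, :200]=0; m[:,400:]=0; n,l,st,ce=cv2.connectedComponentsWithStats(m); i=1+np.argmax(st[1:,4]); return ce[i]
g=cen((45,80,80),(80,255,255)); r=cen((0,120,80),(8,255,255))
G=unproj('wrist',g,.0775,c);Rr=unproj('wrist',r,.0765,c)
print(g,r,'yaw deg',np.degrees(np.arctan2(*(G-Rr)[1::-1]))-135)
cv2.imwrite('pics/w14z.png',cv2.resize(im[110:230,245:385],None,fx=5,fy=5,interpolation=cv2.INTER_CUBIC))
im=manip.capture('scene'); cv2.imwrite('pics/s14.png',cv2.resize(im[90:240,250:430],None,fx=4,fy=4,interpolation=cv2.INTER_CUBIC)[:,:,::-1])
```

```text
12.7667 [ 0.5174356  -0.04482697  0.29816938] [ 3.13678339e+00 -2.47823904e-03  1.68784394e+00] [0.60982463 0.03645558 0.52685158] 0.038388275155311805
[261.17204301 176.09677419] [324.6835443  221.55696203] yaw deg 13.943879035856668
```

View pics/w14z.png

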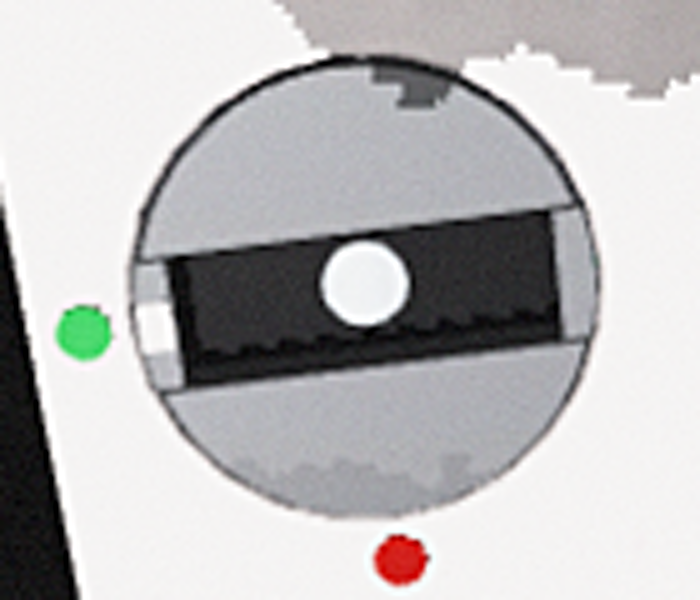

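View pics/s14.png

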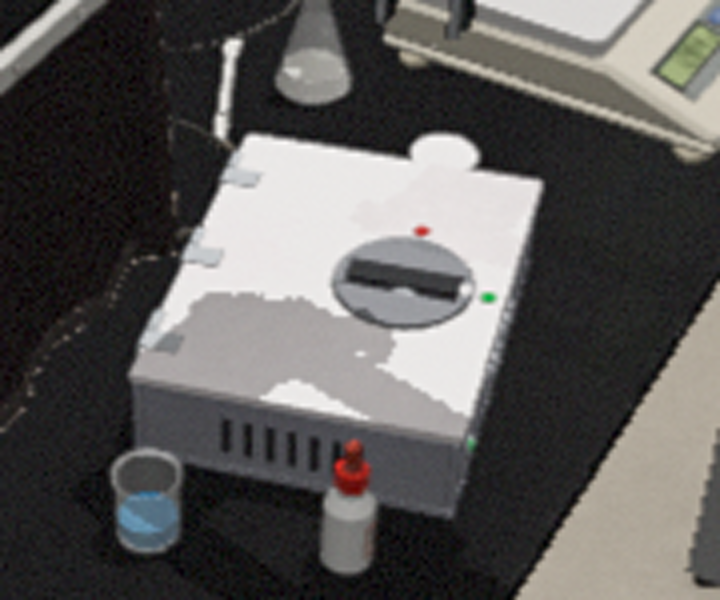

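```bash
python3 -c "
from workcell import manip
print(manip.job_done())"
```

```text
the job is handed in; nothing more can be done
None
```

The hatch is shut and locked: the fastener is turned clockwise to its stop with the white mark at the green dot. I handed the job in at 12.8 s.

- **Closing:** I put the fingertips in the slot, tilted to match the ajar hatch, and pressed down to the hard stop. There the wrist force jumped from 7.5 to 13.7 N for 0.2 mm more travel.
- **First turn:** Keeping it pressed, I turned until the torque rose from 0.16 to 1.75 N m. Turning the fingers back while still pressing dragged the fastener with them. The next picture showed it about 2.5° short of the stop.
- **Correction:** I went back in, pressed down again (26 N at most) and turned until the torque reached 3.4 N m. This time I took the pressure off before freeing the fingers and lifting out.

**Last checks:**
- **Fastener:** The slot lies about 7° off the picture's horizontal, within about 0.5° of where the locked direction should appear (7.4°).
- **Hatch:** It stays down with the hand about 0.2 m above it.
- **Bystanders:** The dropper bottle and the beaker look unmoved. So does the jar's lid, the only part of it visible. I compared these by eye, not by measurement.
- **Camera disagreement:** The wrist camera placed the slot centre about 2 mm off the fit from the fixed cameras, which is within the stated calibration error.

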